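# Clear the seal tray and stack the upper frame on it

### The arm

A 6-joint arm with a two-finger parallel gripper is mounted at the origin on the work surface. World frame = base frame: x ahead of the robot, y to its left, z up, the work surface at z = 0. Lengths are in m, angles in rad, forces in N, time in s.
With the tool pointing down it reaches from about 0.3 to 0.775 m from the base axis. Payload 14.6 kg.
Tool frame: the origin (TCP) lies midway between the tips of the shut fingers; the grasp point (between the pads) lies 19 mm behind it; z points along the fingers, y is the line along which they close (so a half turn about z gives the same grasp; the last joint's range is limited). The gripper opens to 94 mm and grips with 3 to 60 N. Pads are 16 mm wide; open, the fingers measure 119 mm over their backs; the gripper's body (75 mm by 177 mm) begins 78 mm behind the grasp point.
Start: joints at [1.257, 0.3, 1.521, -0, 1.321, -0.067], TCP at [0.134, 0.533, 0.168] pointing down, gripper open.
Joint ranges: [-3.03, 3.03], [-0.79, 2.21], [0.23, 2.52], [-1.04, 4.18], [0, 3.07], [-2.55, 2.55]. Speed limits (rad/s): [2.22, 2.22, 2.57, 3.14, 3.14, 3.14].

### API

Orientations are given as [roll, pitch, yaw] about the fixed x, y, z axes, in that order (R = Rz(yaw) Ry(pitch) Rx(roll)).
In Python, from station import ctrl gives the robot as it stands. The module is installed in compiled form; this text tells all that it offers.
- The arm moves only by the tool servo_tool, never from a script. Its argument "plan" is a list of rows, each a list of 7 numbers: the opening in per cent of the stroke, from 0 (shut) to 100 (fully open), then the shift along the tool's x, y, z in m, then the turn, a rotation vector about the tool's x, y, z in rad. A call has exactly 8 rows; each row shifts and turns the commanded pose from where the row before left it, along the tool's axes as they then stand; what a row does not reach is not made up. A row lasts 1/8 s, in which the tool goes at most 62.5 mm and 10.7 degrees, less where a joint would pass 70% of its speed; a pose out of reach is approached as far as the arm can. A call with a gripper value outside its range is refused whole. The fingers move at their own pace and stop on an object; "force" is the grip in N (left out, the last holds). Time passes only in rows, so rows that do not move let the fingers close, or fill a call up. It gives the time, the measured TCP pose, the force, the opening and the grip force at its end, in the units of the state.
- ctrl.get_obs(): the state, without advancing time (a new reading comes with each control period).
- ctrl.camera(name): name is "side" or "top"; returns a dict with "pixels" (480x640x3 uint8, red, green, blue), "z_map" (480x640 float32, m along the optical axis (not along the pixel's ray), 0 where there is no reading), "mtx" (3x3 intrinsics, pixels), "pose" (4x4, takes a point from camera to world coordinates). Camera axes: x right, y up, looking along -z (the intrinsics and any distortion apply to the point x, -y, -z); pixel columns grow to the right and rows downward; lengths in m; the calibration is good to about 2 mm. A picture is of the moment at which its call begins.
- ctrl.hand_in(): hands the job in; it is judged then, once.
The state is a dict: "time_s": time; "qpos": joint angles; "joint_vel": joint speeds; "tau": joint torques, N m; "ee_pos": TCP position; "eef_rot": TCP orientation; "force": force on the tool from outside, world axes, zero at the start; "moment": the same for the moment, N m; "grip_width": finger opening in m; "grip_force": force on a finger pad.
Only numpy, scipy, OpenCV 4.12 (cv2) and the standard library are available. Lean on these libraries where they do the work, as an engineer would, in place of code of your own. Each camera call takes 0.05 s, during which the arm holds its last target. There are 200 camera calls.

### The job

A spanner was left in the lower stacking frame's tray, under the flanged seal: move the seal aside within that tray, standing upright, then take the spanner out and put it on the rubber mat. Then lift the upper stacking frame by its grip bar and lower it gently, not dropping it, onto the lower frame so that all four of its corner posts are fully home in the corner cups. Never tip the seal over, and leave the screwdriver and the brass fitting on the mat where they lie.

Things in the scene. Friction and masses are not known exactly. Their poses are not given: they have to be found in the camera images.
- lower_frame: Lower stacking frame, fixed: steel tray 280 x 180 mm (long along x). Origin: centre of underside, z up. Floor at z = 4 mm; walls 3 mm thick to z = 29, inner faces at x = +-136, y = +-86. A square cup in each corner, centred at x = +-125, y = +-75: 29 mm outside, 21 mm inside, cup floor at z = 12, flared rim at z = 46. Between the cups the tray floor is free.
- tray_floor (a point): Middle of the lower frame's tray floor (its top face, 4 mm above the frame's underside), axes as the lower frame.
- upper_frame: Upper stacking frame, loose, 0.65 kg: a like tray (slats at z = 96 to 104 mm, cups to z = 142) on four round posts, 16 mm diameter, at x = +-125, y = +-75; their last 8 mm taper to 8 mm. Origin: centre between the post feet, at their ends, z up. Fully home, its origin is 12 mm above the lower frame's, axes parallel; it also fits turned half a turn.
- grip_bar (a point): Centre of the upper frame's grip bar, 165 mm above its origin. The bar lies along the frame's x: 120 mm long, 14 mm wide, 20 mm high, on legs at x = +-50 mm, free between them.
- seal: Flanged cartridge seal, steel, 0.42 kg. Origin: centre of underside (stud ends), z up. Four studs (8 mm, z = 0 to 14, at radius 34 on the diagonals) carry a flange 68 mm in diameter with ears to radius 42 on the diagonals (z = 14 to 26, nuts to 32). Sleeve to grip: 44 mm diameter, z = 28 to 58. It starts in the lower tray's -x half, astride the spanner's middle.
- spanner: Double open-ended spanner, steel, 0.14 kg, 138 mm long, 8 mm thick; shank 14 mm wide, heads 25 mm. Origin: its middle, at its underside; x along its length, z up. At the start it lies on the lower frame's tray floor, in the -x half, roughly along the frame's y, under the seal; its two heads show.
- mat: A flat rubber mat 280 x 220 x 3 mm (long along its x), fixed on the bench. Origin: centre of its underside, z up; its top is at z = 3. A small brass fitting stands near its corner at +x, +y, and a screwdriver lies along its -y edge; the middle is free.
- screwdriver: Bystander: a screwdriver 160 mm long with a round handle 26 mm thick, lying on the mat along its x, about 85 mm from the mat's middle towards -y. Its x runs along its length.
- fitting: Bystander: a brass fitting 26 mm in diameter, 30 mm high, standing on the mat. Origin: centre of its underside.
Not all that is in view belongs to the job. Several things have the shape of the spanner; the one meant has the colours described above.

How it is judged:
By the outcome, as a careful person would: the job done as asked, in the order asked, and still so for the second after the job is handed in, with the robot touching nothing.
It also fails if it takes over 72 s, if anything falls off the work surface, if the arm or the gripper's body presses on something with over 40 N, if the wrist force passes 120 N, or if a joint passes its speed limit or range.

## Working session

There is one attempt and no reset: what is moved stays moved. The work goes in short steps, Python scripts to look and compute and a tool call to move; the robot and the scene stay as the last step left them, time stands still between calls to the robot, and variables do not carry over. Pictures are saved under pics/ and viewed, at most 10 in all, crops included, and the job is handed in when it is done.

Besides the shell and the picture viewer there is one more tool, called after "Emit:" as a command line: name --pt "numbers of a row" for each row, then --argument value for the rest. servo_tool: Moves the arm, as the interface text tells. Its arguments: {"type":"object","properties":{"plan":{"type":"array","items":{"type":"array","items":{"type":"number"}}},"force":{"type":"number"}},"required":["plan"]}

```bash
mkdir -p pics; cat > h.py <<'E'
import numpy as np, cv2
from station import ctrl
def cam(n):
    c=ctrl.camera(n); return c
def pts(c):
    z=c["z_map"]; v,u=np.mgrid[0:480,0:640]; K=c["mtx"]
    p=np.stack([(u-K[0,2])/K[0,0]*z,-(v-K[1,2])/K[1,1]*z,-z],-1)
    P=p@c["pose"][:3,:3].T+c["pose"][:3,3]; P[z==0]=np.nan
    return P
def save(c,n): cv2.imwrite("pics/"+n,c["pixels"][:,:,::-1])
E
python3 - <<'E'
from h import *
for n in("top","side"):
    c=cam(n); save(c,n+"0.png"); print(n,c["mtx"].round(1).tolist(),c["pose"].round(3).tolist(),[k for k in c])
    np.savez(n+"0.npz",**{k:c[k] for k in c if k in("pixels","z_map","mtx","pose")})
o=ctrl.get_obs(); print(o)
E
```

```text
top [[523.0, 0.0, 311.3], [0.0, 523.0, 235.9], [0.0, 0.0, 1.0]] [[-0.024, 0.992, -0.123, 0.441], [-1.0, -0.023, 0.009, -0.002], [0.006, 0.123, 0.992, 1.314], [0.0, 0.0, 0.0, 1.0]] ['pixels', 'z_map', 'mtx', 'pose']
side [[543.3, 0.0, 315.0], [0.0, 543.3, 239.0], [0.0, 0.0, 1.0]] [[0.839, 0.421, -0.345, 0.195], [-0.544, 0.628, -0.556, -0.63], [-0.017, 0.654, 0.756, 0.98], [0.0, 0.0, 0.0, 1.0]] ['pixels', 'z_map', 'mtx', 'pose']
{'time_s': 0.1, 'qpos': array([ 1.25740716e+00,  3.00403648e-01,  1.52149818e+00,  2.42472379e-06,
        1.32070618e+00, -6.66339614e-02]), 'joint_vel': array([ 0.00119891, -0.00110498, -0.00140378,  0.00094388, -0.0011912 ,
        0.00106127]), 'tau': array([ 1.44400110e-03, -5.32637322e+01, -3.53279936e+01,  7.09077367e-02,
        2.34603096e-02, -2.87168177e-05]), 'ee_pos': array([0.13428009, 0.53308096, 0.16735842]), 'eef_rot': array([-3.14057972e+00, -6.99499795e-05,  2.89483681e+00]), 'force': array([ 0.05888841, -0.2880742 , -0.46322489]), 'moment': array([-0.02498753, -0.01595717, -0.01561787]), 'grip_force': 0.0, 'grip_width': 0.0943319629711972}
```

View pics/top0.png

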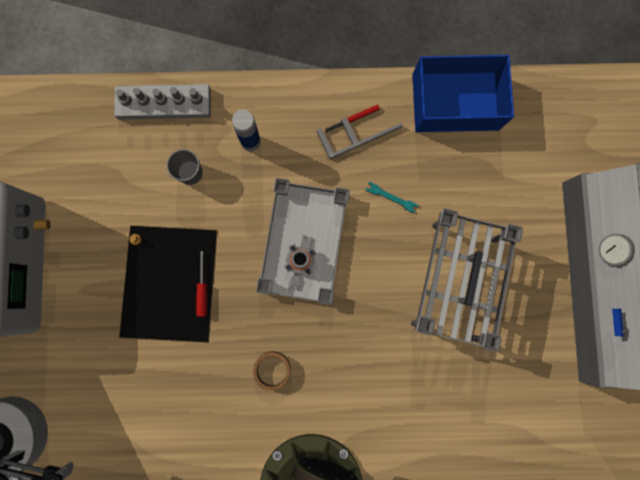

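View pics/side0.png

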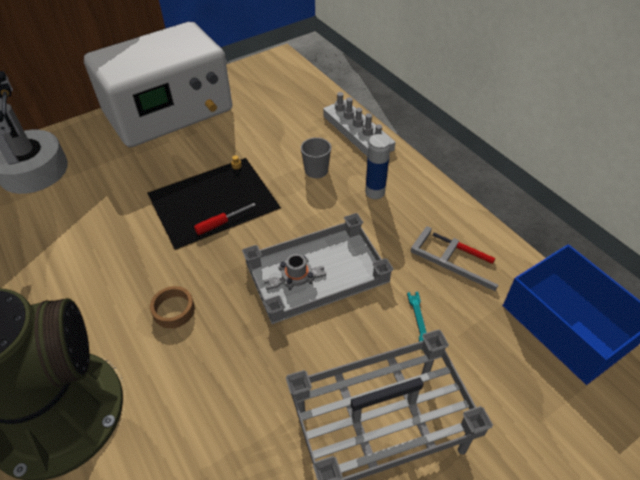

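The top view has world +x up and +y left. It shows the mat at about (169,284), the lower frame at (303,243) with the seal at (300,260), and the upper frame at (468,280) with its bar at (474,278). A teal spanner decoy lies at (392,197). The side view agrees, with the spanner heads showing beside the seal at (275,285) and (318,272).

```bash
cat >> h.py <<'E'
def load(n): return dict(np.load(n+"0.npz"))
def near(P,c,r,z0,z1):
    return (np.hypot(P[...,0]-c[0],P[...,1]-c[1])<r)&(P[...,2]>z0)&(P[...,2]<z1)
E
python3 - <<'E'
from h import *
for n in("top","side"):
    c=load(n); P=pts(c)
    m=near(P,(.45,0),.6,-.02,.02); print(n,"bench z",np.nanmedian(P[m][:,2]),P[m][:,2].std())
    for u,v in [(303,243),(300,260),(468,280),(169,284)] if n=="top" else [(318,270),(296,262),(388,392),(213,200)]:
        print(u,v,P[v,u].round(4))
    img=c["pixels"]
    cr=img[170:310,250:360] if n=="top" else img[200:330,235:400]
    cv2.imwrite(f"pics/crop_{n}.png",cv2.resize(cr[:,:,::-1],None,fx=4,fy=4,interpolation=cv2.INTER_CUBIC))
    # frame cups
    for nm,cc,z0,z1 in(("low",(.43,.018),.036,.052),("up",(.34,-.40),.13,.15),("bar",(.34,-.40),.153,.185),("sealtop",(.38,.025),.054,.08)):
        m=near(P,cc,.2,z0,z1); 
        k,l,s,ce=cv2.connectedComponentsWithStats(m.astype(np.uint8))
        for i in range(1,k):
            if s[i,4]>8:
                q=P[l==i]; print(nm,s[i,4],"c",(q.min(0)/2+q.max(0)/2).round(4),"mean",q.mean(0).round(4),"ext",np.ptp(q,0).round(3))
E
```

```text
top bench z 0.0012551283533062119 0.0035338024497822353
303 243 [0.585  0.0071 0.0149]
300 260 [0.5389 0.0149 0.0624]
468 280 [ 4.837e-01 -4.046e-01  4.000e-04]
169 284 [0.4912 0.3431 0.0041]
low 13 c [0.5729 0.0341 0.039 ] mean [0.5721 0.0343 0.039 ] ext [0.01  0.01  0.005]
low 11 c [ 0.5623 -0.0146  0.0385] mean [ 0.5622 -0.0144  0.0382] ext [0.01  0.01  0.004]
low 13 c [0.5269 0.0448 0.0386] mean [0.5274 0.0438 0.0377] ext [0.01  0.01  0.005]
low 17 c [ 0.5147 -0.0025  0.0387] mean [ 0.5146 -0.0033  0.0381] ext [0.012 0.012 0.005]
low 158 c [0.482  0.1031 0.0441] mean [0.4814 0.1036 0.0445] ext [0.039 0.039 0.015]
low 154 c [ 0.4543 -0.0434  0.0435] mean [ 0.4541 -0.0441  0.0448] ext [0.039 0.039 0.015]
up 17 c [ 0.5322 -0.3735  0.1394] mean [ 0.532  -0.3734  0.1391] ext [0.012 0.005 0.018]
up 14 c [ 0.4361 -0.3473  0.1404] mean [ 0.4366 -0.3475  0.1396] ext [0.011 0.004 0.017]
up 198 c [ 0.3832 -0.262   0.1397] mean [ 0.3826 -0.2625  0.1405] ext [0.042 0.041 0.019]
up 202 c [ 0.3428 -0.4058  0.1397] mean [ 0.3431 -0.4078  0.1402] ext [0.042 0.043 0.019]
bar 457 c [ 0.4825 -0.3656
[... 616 characters left out ...]
-0.0043  0.0382] mean [ 0.5174 -0.0041  0.0375] ext [0.017 0.01  0.004]
low 208 c [ 0.4552 -0.0465  0.0436] mean [ 0.4563 -0.0446  0.0441] ext [0.042 0.042 0.014]
up 351 c [ 0.3837 -0.2631  0.139 ] mean [ 0.3849 -0.2615  0.1399] ext [0.042 0.043 0.018]
up 48 c [ 0.5318 -0.3833  0.1399] mean [ 0.5306 -0.3853  0.1393] ext [0.012 0.01  0.02 ]
up 44 c [ 0.436  -0.3572  0.14  ] mean [ 0.4344 -0.3594  0.1396] ext [0.012 0.01  0.02 ]
up 355 c [ 0.3464 -0.4074  0.1381] mean [ 0.3485 -0.403   0.14  ] ext [0.041 0.042 0.016]
bar 925 c [ 0.4821 -0.369   0.1668] mean [ 0.4814 -0.3696  0.1722] ext [0.114 0.043 0.027]
sealtop 290 c [0.5442 0.0133 0.0612] mean [0.5439 0.0101 0.0627] ext [0.043 0.046 0.013]
```

View pics/crop_top.png

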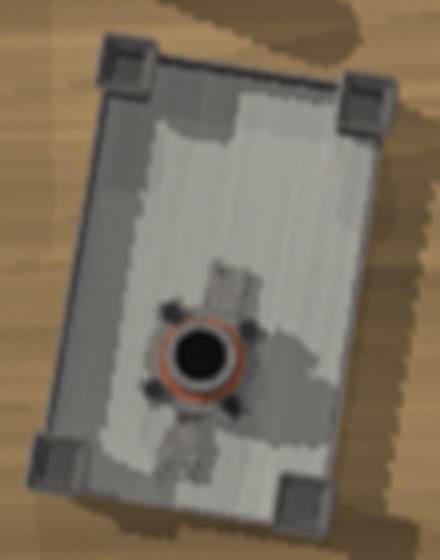

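View pics/crop_side.png

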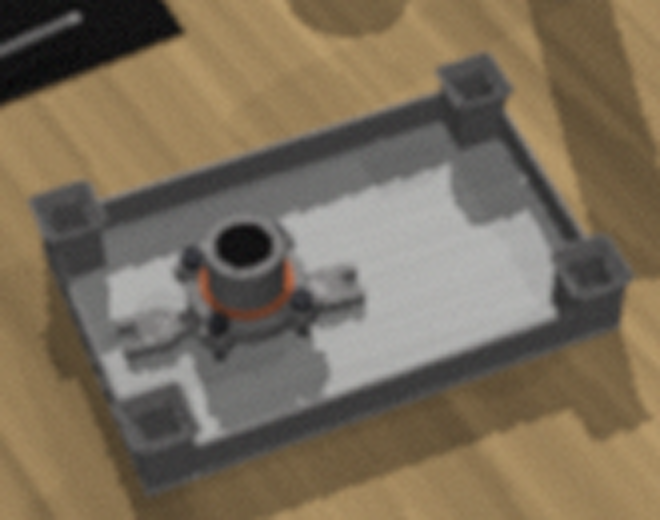

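The crops show the seal centre at about (200,352) in the top crop. The spanner's heads show at (232,285) and (185,450), so it lies nearly along the tray's long side.

```bash
cat >> h.py <<'E'
def fitframe(P,c0,yaw0,zr,z0,r=.03,dx=.125,dy=.075):
    """four cup centres (midrange of the rim points in frame-aligned axes) -> centre, yaw"""
    out=[];ref=[]
    R=np.array([[np.cos(yaw0),-np.sin(yaw0)],[np.sin(yaw0),np.cos(yaw0)]])
    for sx in(-1,1):
        for sy in(-1,1):
            q=np.array([sx*dx,sy*dy]); g=R@q+c0
            m=(np.abs(P[...,:2]-g).max(-1)<r)&(P[...,2]>zr-z0)&(P[...,2]<zr+.006)
            if m.sum()<20: print("few",sx,sy,m.sum()); continue
            w=P[m][:,:2]@R
            lo,hi=np.percentile(w,2,0),np.percentile(w,98,0)
            out.append(R@((lo+hi)/2)); ref.append(q); print("  cup",sx,sy,m.sum(),((lo+hi)/2).round(4),(hi-lo).round(4))
    out=np.array(out);ref=np.array(ref)
    a=out-out.mean(0);b=ref-ref.mean(0)
    yaw=np.arctan2((b[:,0]*a[:,1]-b[:,1]*a[:,0]).sum(),(a*b).sum())
    R=np.array([[np.cos(yaw),-np.sin(yaw)],[np.sin(yaw),np.cos(yaw)]])
    c=out.mean(0)-R@ref.mean(0)
    print(" centre",c.round(4),"yaw",yaw.round(4),"res mm",(1e3*(out-(ref@R.T+c))).round(1).tolist()); return c,yaw
E
python3 - <<'E'
from h import *
for n in("top","side"):
    c=load(n);P=pts(c);print(n)
    C,y=fitframe(P,np.array([.591,.006]),-.187,.046,.006)
    fitframe(P,np.array([.4825,-.367]),-.27,.142,.006)
    # bar top
    m=near(P,(.482,-.367),.09,.165,.185); b=cv2.minAreaRect((P[m][:,:2]*1000).astype(np.float32)); print("bar",b,np.median(P[m][:,2]))
    m=near(P,(.543,.014),.035,.056,.075); b=cv2.minEnclosingCircle((P[m][:,:2]*1000).astype(np.float32)); print("seal",b,np.median(P[m][:,2]))
    R=np.array([[np.cos(y),-np.sin(y)],[np.sin(y),np.cos(y)]])
    w=(P[...,:2]-C)@R
    fl=(np.abs(w[...,0])<.1)&(np.abs(w[...,1])<.055)
    print("floor",np.nanmedian(P[fl&(w[...,0]>.05)][:,2]))
    d=np.hypot(P[...,0]-.543,P[...,1]-.014)
    m=(np.abs(w[...,0])<.132)&(np.abs(w[...,1])<.055)&(d>.046)&(P[...,2]>.0085)&(P[...,2]<.02)
    m=cv2.morphologyEx(m.astype(np.uint8),cv2.MORPH_OPEN,np.ones((2,2)))
    k,l,s,ce=cv2.connectedComponentsWithStats(m)
    for i in range(1,k):
        if s[i,4]>20: q=P[l==i]; print("sp",s[i,4],q.mean(0).round(4),w[l==i].mean(0).round(4),np.ptp(w[l==i],0).round(3))
    # mat
    px=c["pixels"].astype(int); m=near(P,(.49,.34),.3,-.01,.015)&(px.max(-1)<45)
    m=cv2.morphologyEx(m.astype(np.uint8),cv2.MORPH_OPEN,np.ones((3,3)))
    k,l,s,ce=cv2.connectedComponentsWithStats(m); i=1+np.argmax(s[1:,4])
    print("mat",cv2.minAreaRect((P[l==i][:,:2]*1000).astype(np.float32)))
E
```

```text
top
  cup -1 -1 142 [0.454  0.0409] [0.0361 0.036 ]
  cup -1 1 142 [0.4537 0.1908] [0.036  0.0363]
  cup 1 -1 134 [0.7044 0.0415] [0.0367 0.0361]
  cup 1 1 130 [0.7035 0.1918] [0.0363 0.036 ]
 centre [0.5904 0.0066] yaw -0.1836 res mm [[-0.1, 0.1], [0.0, -0.0], [0.2, -0.2], [-0.1, 0.1]]
  cup -1 -1 168 [ 0.4392 -0.2994] [0.036  0.0369]
  cup -1 1 167 [ 0.4385 -0.1497] [0.0362 0.0359]
  cup 1 -1 151 [ 0.6889 -0.2981] [0.0359 0.0358]
  cup 1 1 152 [ 0.688  -0.1484] [0.0356 0.0363]
 centre [ 0.4835 -0.3661] yaw -0.2647 res mm [[0.2, 0.1], [0.2, -0.2], [-0.1, 0.2], [-0.3, -0.1]]
bar ((483.20074462890625, -366.02142333984375), (16.237611770629883, 119.21761322021484), 74.81243896484375) 0.1749604163623666
seal ((543.5608520507812, 15.04457950592041), 21.817337036132812) 0.06314946378258646
floor 0.00479547853934148
sp 52 [ 0.5913 -0.0047  0.0111] [ 0.003 -0.011] [0.02  0.025]
sp 65 [0.4848 0.0264 0.0112] [-0.1074  0.0002] [0.024 0.025]
mat ((494.4617614746094, 345.901611328125), (221.54127502441406, 276.36676025390625), 85.70825958251953)
side
  cup -1 -1 168 [0.4562 0.0389] [0.0363 0.036
[... 301 characters left out ...]
92 [ 0.4403 -0.151 ] [0.0363 0.0362]
  cup 1 -1 334 [ 0.6911 -0.2993] [0.0364 0.0362]
  cup 1 1 251 [ 0.6901 -0.1494] [0.0363 0.0362]
 centre [ 0.4852 -0.3676] yaw -0.2654 res mm [[0.5, 0.7], [-0.2, -0.6], [0.0, -0.0], [-0.3, -0.1]]
bar ((485.1558837890625, -368.0410461425781), (16.333311080932617, 121.08871459960938), 75.13127136230469) 0.17520009687840055
seal ((544.930908203125, 12.892248153686523), 23.9738712310791) 0.06316562765640882
floor 0.005075479474052402
sp 72 [ 0.5959 -0.0088  0.0106] [ 0.0064 -0.012 ] [0.024 0.025]
sp 97 [0.4882 0.025  0.0115] [-0.1056  0.0018] [0.027 0.023]
mat ((496.2239990234375, 345.2452087402344), (225.98582458496094, 276.5185241699219), 86.03248596191406)
```

```bash
cat > rel.py <<'E'
import sys,numpy as np
from station import ctrl
from scipy.spatial.transform import Rotation as Ro
x,y,z,yaw=map(float,sys.argv[1:5]); o=ctrl.get_obs(); R=Ro.from_euler("xyz",o["eef_rot"])
T=Ro.from_euler("xyz",[np.pi,0,yaw])
print("t",o["time_s"],"pos",o["ee_pos"].round(4),"rot",o["eef_rot"].round(3),"q6",o["qpos"][5].round(2),"F",o["force"].round(1),"w",o["grip_width"].round(4),o["grip_force"].round(1))
print("shift now-axes mm",(1e3*R.inv().apply(np.array([x,y,z])-o["ee_pos"])).round(1),"shift after turn",(1e3*T.inv().apply(np.array([x,y,z])-o["ee_pos"])).round(1),"turn",(R.inv()*T).as_rotvec().round(3))
E
python3 rel.py .544 .014 .12 2.895
```

```text
Traceback (most recent call last):
  File "rel.py", line 6, in <module>
    print("t",o["time_s"],"pos",o["ee_pos"].round(4),"rot",o["eef_rot"].round(3),"q6",o["qpos"][5].round(2),"F",o["force"].round(1),"w",o["grip_width"].round(4),o["grip_force"].round(1))
                                                                                                                                        ^^^^^^^^^^^^^^^^^^^^^
AttributeError: 'float' object has no attribute 'round'
```

Emit:
servo_tool --pt "100 -0.048 -0.037 0 0 0 0" --pt "100 -0.048 -0.037 0 0 0 0" --pt "100 -0.048 -0.037 0 0 0 0" --pt "100 -0.048 -0.037 0 0 0 0" --pt "100 -0.048 -0.037 0 0 0 0" --pt "100 -0.048 -0.037 0 0 0 0" --pt "100 -0.048 -0.037 0 0 0 0" --pt "100 -0.048 -0.037 0 0 0 0" --force 20

```text
time_s: 1.1
ee_pos: [0.4353, 0.1507, 0.1678]
eef_rot: [3.141, 0.0, 2.895]
force: [0.6, 1.2, 1.2]
grip_width: 0.0939
grip_force: 0.0
```

```bash
python3 rel.py .544 .014 .12 2.895
```

```text
Traceback (most recent call last):
  File "rel.py", line 6, in <module>
    print("t",o["time_s"],"pos",o["ee_pos"].round(4),"rot",o["eef_rot"].round(3),"q6",o["qpos"][5].round(2),"F",o["force"].round(1),"w",o["grip_width"].round(4),o["grip_force"].round(1))
                                                                                                                                        ^^^^^^^^^^^^^^^^^^^^^
AttributeError: 'float' object has no attribute 'round'
```

Emit:
servo_tool --pt "100 -0.046 -0.035 0 0 0 0" --pt "100 -0.046 -0.035 0 0 0 0" --pt "100 -0.046 -0.035 0 0 0 0" --pt "100 0 0 0.03 0 0 0" --pt "100 0 0 0.03 0 0 0" --pt "100 0 0 0.025 0 0 0" --pt "100 0 0 0 0 0 0" --pt "100 0 0 0 0 0 0"

```text
time_s: 2.1
ee_pos: [0.543, 0.017, 0.0838]
eef_rot: [3.141, 0.001, 2.895]
force: [-0.2, -0.6, 0.5]
grip_width: 0.0943
grip_force: 0.0
```

```bash
sed -i 's/o\["grip_width"\].round(4),o\["grip_force"\].round(1)/round(o["grip_width"],4),round(o["grip_force"],1)/' rel.py; python3 rel.py .5443 .014 .037 2.895
```

```text
t 2.1 pos [0.543  0.017  0.0838] rot [3.141e+00 1.000e-03 2.895e+00] q6 -1.36 F [-0.2 -0.6  0.5] w 0.0943 0.0
shift now-axes mm [-1.9 -2.6 46.8] shift after turn [-2.  -2.6 46.8] turn [ 0.     0.001 -0.   ]
```

Emit:
servo_tool --pt "100 -0.002 -0.0026 0.016 0 0 0" --pt "100 0 0 0.016 0 0 0" --pt "100 0 0 0.015 0 0 0" --pt "100 0 0 0 0 0 0" --pt "30 0 0 0 0 0 0" --pt "30 0 0 0 0 0 0" --pt "30 0 0 0 0 0 0" --pt "30 0 0 0 0 0 0" --force 25

```text
time_s: 3.1
ee_pos: [0.544, 0.0139, 0.0361]
eef_rot: [3.142, 0.0, 2.895]
force: [0.2, -0.0, 0.9]
grip_width: 0.0574
grip_force: 0.0
```

Emit:
servo_tool --pt "20 0 0 0 0 0 0" --pt "20 0 0 0 0 0 0" --pt "20 0 0 0 0 0 0" --pt "20 0 0 0 0 0 0" --pt "20 0 0 -0.005 0 0 0" --pt "20 0 0 -0.01 0 0 0" --pt "20 0 0 -0.015 0 0 0" --pt "20 0 0 -0.01 0 0 0" --force 25

```text
time_s: 4.1
ee_pos: [0.5443, 0.0139, 0.0774]
eef_rot: [3.141, 0.001, 2.895]
force: [0.4, 0.4, 0.6]
grip_width: 0.0186
grip_force: 0.0
```

```bash
python3 rel.py .6648 -.0082 .08 2.895
```

```text
t 4.1 pos [0.5443 0.0139 0.0774] rot [3.141e+00 1.000e-03 2.895e+00] q6 -1.37 F [0.4 0.4 0.6] w 0.0186 0.0
shift now-axes mm [-122.3    8.    -2.4] shift after turn [-122.3    7.9   -2.6] turn [ 0.     0.001 -0.   ]
```

```bash
python3 - <<'E'
from h import *
c=cam("side"); save(c,"side1.png"); t=cam("top")
a=cv2.resize(c["pixels"][150:340,220:420],None,fx=2.2,fy=2.2); b=cv2.resize(t["pixels"][150:340,230:400],None,fx=2.2,fy=2.2)
cv2.imwrite("pics/s1.png",np.hstack([a,b])[:,:,::-1])
E
```

```text
(no output)
```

View pics/s1.png

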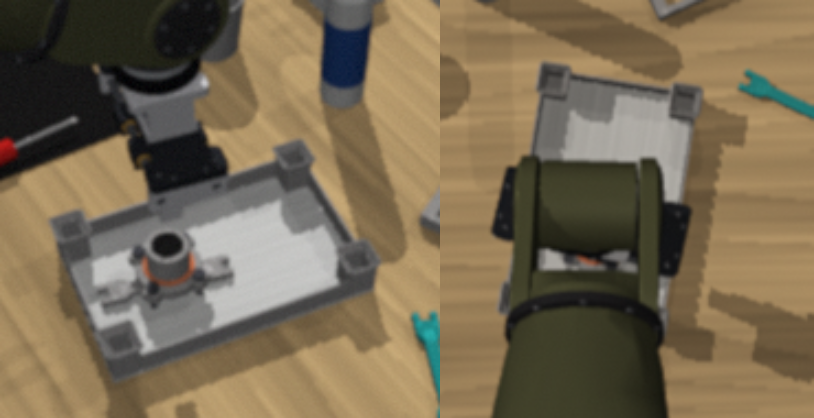

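The picture shows the seal still upright and unmoved at about (170,255) in the left half. The gripper is above and beyond it, so the reported TCP and the seen gripper may disagree; I'll check this against depth.

```bash
python3 - <<'E'
from h import *
c=cam("side"); P=pts(c); o=ctrl.get_obs(); print(o["ee_pos"],o["eef_rot"],o["grip_width"])
K=c["mtx"];M=np.linalg.inv(c["pose"])
for p in([*o["ee_pos"]],[.5443,.014,.062],[o["ee_pos"][0],o["ee_pos"][1],.175]):
    q=M[:3,:3]@p+M[:3,3]; print(p,"px",K[0,0]*q[0]/-q[2]+K[0,2],K[1,1]*-q[1]/-q[2]+K[1,2])
px=c["pixels"]
for v in range(190,275,6): print(v,[(u,P[v,u].round(3).tolist()) for u in(285,295,305,312)])
img=cv2.resize(px[150:290,250:350],None,fx=5,fy=4,interpolation=cv2.INTER_CUBIC); cv2.imwrite("pics/s2.png",img[:,:,::-1])
E
```

```text
[0.54417997 0.01391022 0.07652256] [3.14138413e+00 1.18726231e-03 2.89478319e+00] 0.018706889072276484
[np.float64(0.5441799656844277), np.float64(0.013910222414231364), np.float64(0.07652256301421592)] px 295.1459657780417 257.57727801135394
[0.5443, 0.014, 0.062] px 295.4727297152731 261.75310490050293
[np.float64(0.5441799656844277), np.float64(0.013910222414231364), 0.175] px 292.94270000104 226.66038223181332
190 [(285, [0.518, -0.015, 0.314]), (295, [0.534, -0.023, 0.312]), (305, [0.553, -0.025, 0.303]), (312, [0.562, -0.033, 0.305])]
196 [(285, [0.515, -0.018, 0.303]), (295, [0.532, -0.025, 0.3]), (305, [0.549, -0.03, 0.294]), (312, [0.714, 0.214, 0.003])]
202 [(285, [0.519, -0.01, 0.279]), (295, [0.53, -0.027, 0.287]), (305, [0.548, -0.031, 0.28]), (312, [0.705, 0.199, -0.001])]
208 [(285, [0.519, -0.007, 0.261]), (295, [0.53, -0.025, 0.27]), (305, [0.549, -0.028, 0.262]), (312, [0.572, -0.016, 0.238])]
214 [(285, [0.522, -0.0, 0.237]), (295, [0.528, -0.026, 0.256]), (305, [0.545, -0.035, 0.254]), (312, [0.555, -0.043, 0.255])]
220 [(285, [0.515, -0.011, 0.234]), (295, [0.52,
[... 518 characters left out ...]
, 0.22]), (305, [0.613, 0.087, 0.004]), (312, [0.626, 0.076, 0.007])]
250 [(285, [0.562, 0.093, 0.011]), (295, [0.534, -0.006, 0.129]), (305, [0.603, 0.071, 0.006]), (312, [0.617, 0.063, 0.005])]
256 [(285, [0.556, 0.084, 0.003]), (295, [0.551, 0.026, 0.065]), (305, [0.581, 0.035, 0.036]), (312, [0.607, 0.048, 0.004])]
262 [(285, [0.534, 0.044, 0.037]), (295, [0.543, 0.013, 0.063]), (305, [0.561, 0.001, 0.063]), (312, [0.597, 0.032, 0.005])]
268 [(285, [0.528, 0.035, 0.029]), (295, [0.533, -0.002, 0.065]), (305, [0.554, -0.009, 0.057]), (312, [0.589, 0.019, 0.003])]
274 [(285, [0.519, 0.019, 0.031]), (295, [0.532, -0.004, 0.047]), (305, [0.556, -0.005, 0.031]), (312, [0.565, -0.018, 0.038])]
```

View pics/s2.png

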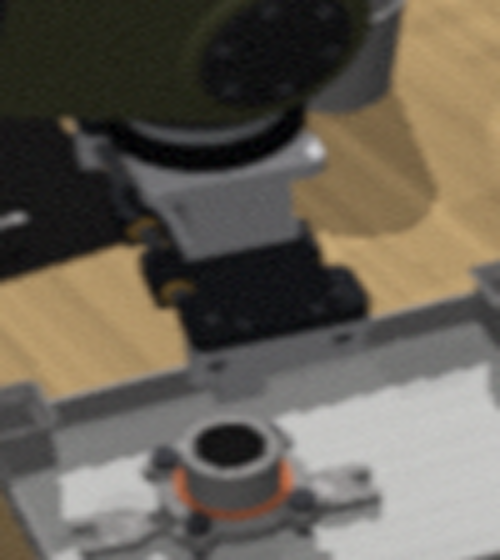

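```bash
python3 - <<'E'
from h import *
c=cam("side"); P=pts(c)
for v in range(234,258,2): print(v,[P[v,u].round(3).tolist() for u in range(286,308,4)])
t=cam("top"); Q=pts(t); 
for nm,X in(("side",P),("top",Q)):
    m=(np.hypot(X[...,0]-.544,X[...,1]-.014)<.11)&(X[...,2]>.07)&(X[...,2]<.3)
    q=X[m]; h,e=np.histogram(q[:,2],bins=np.arange(.07,.3,.01)); print(nm,dict(zip((e[:-1]*1e3).round().astype(int).tolist(),h.tolist())))
    for a in np.arange(.17,.27,.02):
        k=q[(q[:,2]>a)&(q[:,2]<a+.02)]; 
        if len(k): print(a.round(2),k.min(0).round(3),k.max(0).round(3))
E
```

```text
234 [[0.593, 0.142, 0.001], [0.497, -0.061, 0.254], [0.502, -0.066, 0.254], [0.509, -0.068, 0.253], [0.515, -0.071, 0.251], [0.522, -0.074, 0.25]]
236 [[0.59, 0.138, -0.0], [0.495, -0.064, 0.252], [0.5, -0.068, 0.253], [0.508, -0.069, 0.249], [0.517, -0.068, 0.242], [0.525, -0.069, 0.237]]
238 [[0.586, 0.131, 0.002], [0.495, -0.062, 0.245], [0.501, -0.067, 0.246], [0.509, -0.066, 0.24], [0.516, -0.069, 0.237], [0.526, -0.067, 0.229]]
240 [[0.583, 0.124, 0.003], [0.495, -0.062, 0.239], [0.501, -0.066, 0.239], [0.512, -0.061, 0.227], [0.52, -0.062, 0.223], [0.526, -0.066, 0.223]]
242 [[0.569, 0.099, 0.029], [0.497, -0.057, 0.227], [0.504, -0.059, 0.225], [0.512, -0.061, 0.222], [0.519, -0.064, 0.22], [0.526, -0.066, 0.217]]
244 [[0.568, 0.097, 0.025], [0.497, -0.057, 0.222], [0.504, -0.059, 0.219], [0.511, -0.062, 0.218], [0.519, -0.063, 0.213], [0.614, 0.085, 0.006]]
246 [[0.567, 0.097, 0.017], [0.496, -0.058, 0.217], [0.504, -0.06, 0.214], [0.54, -0.009, 0.14], [0.55, -0.008, 0.133], [0.613, 0.083, 0.001]]
248 [[0.568, 0.099, 0.009], [0.577, 0.096, 0.006], [0.533, -0.005, 0.135], [0.
[... 599 characters left out ...]
02, 0.061], [0.596, 0.056, 0.004]]
side {70: 0, 80: 0, 90: 0, 100: 0, 110: 2, 120: 17, 130: 28, 140: 5, 150: 0, 160: 0, 170: 0, 180: 0, 190: 0, 200: 0, 210: 107, 220: 231, 230: 272, 240: 132, 250: 777, 260: 107, 270: 89, 280: 81}
0.21 [ 0.495 -0.074  0.211] [0.57  0.098 0.23 ]
0.23 [ 0.492 -0.081  0.23 ] [0.576 0.098 0.25 ]
0.25 [ 0.492 -0.081  0.25 ] [0.561 0.085 0.27 ]
top {70: 0, 80: 0, 90: 0, 100: 0, 110: 0, 120: 0, 130: 0, 140: 0, 150: 0, 160: 0, 170: 0, 180: 0, 190: 0, 200: 0, 210: 2, 220: 20, 230: 35, 240: 15, 250: 590, 260: 1, 270: 0, 280: 0}
0.21 [ 0.494 -0.049  0.215] [0.531 0.099 0.23 ]
0.23 [ 0.492 -0.068  0.23 ] [0.594 0.106 0.25 ]
0.25 [ 0.492 -0.078  0.25 ] [0.597 0.106 0.261]
```

Depth puts the finger tips at about z = 0.127 while the state says 0.077, with x and y in agreement. The reported TCP height is therefore about 50 mm too low, so I'll open, lower and remeasure.

Emit:
servo_tool --pt "80 0 0 0 0 0 0" --pt "80 0 0 0 0 0 0" --pt "80 0 0 0 0 0 0" --pt "80 0 0 0 0 0 0" --pt "80 0 0 0.01 0 0 0" --pt "80 0 0 0.01 0 0 0" --pt "80 0 0 0.01 0 0 0" --pt "80 0 0 0 0 0 0"

```text
time_s: 5.35
ee_pos: [0.5433, 0.0139, 0.0448]
eef_rot: [-3.141, -0.002, 2.895]
force: [0.3, 0.4, -0.6]
grip_width: 0.075
grip_force: 0.0
```

```bash
cat > tip.py <<'E'
from h import *
o=ctrl.get_obs(); p=o["ee_pos"]; print(p,o["grip_width"],o["force"])
c=cam("side"); P=pts(c)
m=(np.hypot(P[...,0]-p[0],P[...,1]-p[1])<.085)&(P[...,2]>p[2]+.03)&(P[...,2]<p[2]+.3)
k,l,s,ce=cv2.connectedComponentsWithStats(m.astype(np.uint8))
for i in range(1,k):
    if s[i,4]>5:
        q=P[l==i]; j=np.argsort(q[:,2])[:12]; print(s[i].tolist(),"low z",q[j,2].round(3).tolist(),"lowest pts",q[j[:4]].round(3).tolist())
E
python3 tip.py
```

```text
[0.54333551 0.01394461 0.04477754] 0.07503612498697608 [ 0.28049255  0.36243341 -0.61015124]
[266, 172, 59, 81, 2192] low z [0.119, 0.127, 0.128, 0.136, 0.141, 0.147, 0.148, 0.184, 0.185, 0.185, 0.185, 0.186] lowest pts [[0.552, 0.052, 0.119], [0.551, 0.053, 0.127], [0.549, 0.05, 0.128], [0.548, 0.052, 0.136]]
[290, 246, 30, 26, 296] low z [0.089, 0.091, 0.092, 0.093, 0.093, 0.093, 0.094, 0.094, 0.095, 0.096, 0.096, 0.096] lowest pts [[0.526, -0.028, 0.089], [0.543, -0.036, 0.091], [0.534, -0.034, 0.092], [0.528, -0.033, 0.093]]
```

Emit:
servo_tool --pt "80 0 0 0.015 0 0 0" --pt "80 0 0 0.015 0 0 0" --pt "80 0 0 0.01 0 0 0" --pt "80 0 0 0.005 0 0 0" --pt "30 0 0 0 0 0 0" --pt "30 0 0 0 0 0 0" --pt "30 0 0 0 0 0 0" --pt "30 0 0 0 0 0 0" --force 25

```text
time_s: 6.4
ee_pos: [0.5441, 0.0139, 0.0012]
eef_rot: [3.142, 0.001, 2.895]
force: [-0.9, -0.4, 2.0]
grip_width: 0.0436
grip_force: 25.0
```

```bash
python3 tip.py
```

```text
[0.54408347 0.01390309 0.00116856] 0.04360347825184519 [-0.8573949  -0.39746995  2.04315105]
[268, 191, 56, 95, 2519] low z [0.031, 0.031, 0.031, 0.031, 0.031, 0.031, 0.031, 0.031, 0.031, 0.031, 0.031, 0.031] lowest pts [[0.573, 0.003, 0.031], [0.521, 0.014, 0.031], [0.513, 0.01, 0.031], [0.534, -0.014, 0.031]]
```

Emit:
servo_tool --pt "60 0 0 0 0 0 0" --pt "60 0 0 0 0 0 0" --pt "60 0 0 0.003 0 0 0" --pt "60 0 0 0.003 0 0 0" --pt "60 0 0 0 0 0 0" --pt "30 0 0 0 0 0 0" --pt "30 0 0 0 0 0 0" --pt "30 0 0 0 0 0 0" --force 30

```text
time_s: 7.45
ee_pos: [0.544, 0.014, -0.0051]
eef_rot: [3.142, 0.0, 2.895]
force: [0.4, 0.4, -0.1]
grip_width: 0.0438
grip_force: 30.0
```

Emit:
servo_tool --pt "30 0 0 0 0 0 0" --pt "30 0 0 0 0 0 0" --pt "30 0 0 -0.005 0 0 0" --pt "30 0 0 -0.01 0 0 0" --pt "30 0 0 -0.015 0 0 0" --pt "30 0 0 -0.005 0 0 0" --pt "30 0 0 0 0 0 0" --pt "30 0 0 0 0 0 0"

```text
time_s: 8.45
ee_pos: [0.5436, 0.014, 0.0295]
eef_rot: [-3.142, -0.001, 2.895]
force: [-0.3, 0.5, -3.3]
grip_width: 0.0435
grip_force: 30.0
```

```bash
python3 rel.py .6648 -.0082 .03 2.895
```

```text
t 8.45 pos [0.5436 0.014  0.0295] rot [-3.142e+00 -1.000e-03  2.895e+00] q6 -1.37 F [-0.3  0.5 -3.3] w 0.0435 30.0
shift now-axes mm [-122.9    8.1   -0.5] shift after turn [-122.9    8.1   -0.5] turn [-0.    -0.001 -0.   ]
```

Emit:
servo_tool --pt "30 -0.015 0.001 0 0 0 0" --pt "30 -0.027 0.002 0 0 0 0" --pt "30 -0.031 0.002 0 0 0 0" --pt "30 -0.031 0.002 0 0 0 0" --pt "30 -0.019 0.001 0 0 0 0" --pt "30 0 0 0 0 0 0" --pt "30 0 0 0.015 0 0 0" --pt "30 0 0 0.01 0 0 0"

```text
time_s: 9.45
ee_pos: [0.6639, -0.0081, 0.0032]
eef_rot: [-3.141, -0.002, 2.895]
force: [0.7, 0.3, -3.9]
grip_width: 0.0437
grip_force: 30.0
```

Emit:
servo_tool --pt "30 0 0 0.004 0 0 0" --pt "30 0 0 0.002 0 0 0" --pt "30 0 0 0.001 0 0 0" --pt "30 0 0 0.001 0 0 0" --pt "30 0 0 0 0 0 0" --pt "30 0 0 0 0 0 0" --pt "30 0 0 0 0 0 0" --pt "30 0 0 0 0 0 0"

```text
time_s: 10.45
ee_pos: [0.6651, -0.0084, -0.0031]
eef_rot: [3.142, 0.0, 2.895]
force: [-0.2, -0.6, -3.2]
grip_width: 0.0435
grip_force: 30.0
```

Emit:
servo_tool --pt "30 0 0 0.001 0 0 0" --pt "30 0 0 0.001 0 0 0" --pt "30 0 0 0.0005 0 0 0" --pt "30 0 0 0 0 0 0" --pt "70 0 0 0 0 0 0" --pt "70 0 0 0 0 0 0" --pt "70 0 0 0 0 0 0" --pt "70 0 0 -0.01 0 0 0"

```text
time_s: 11.45
ee_pos: [0.6646, -0.0083, 0.0039]
eef_rot: [-3.141, -0.001, 2.895]
force: [0.3, 0.7, -0.9]
grip_width: 0.0659
grip_force: 0.0
```

```bash
python3 rel.py .540 .0095 .03 2.846
```

```text
t 11.45 pos [ 0.6646 -0.0083  0.0039] rot [-3.141e+00 -1.000e-03  2.895e+00] q6 -1.39 F [ 0.3  0.7 -0.9] w 0.0659 0.0
shift now-axes mm [125.3 -13.2 -25.9] shift after turn [124.4 -19.2 -26.1] turn [-0.    -0.001  0.049]
```

Emit:
servo_tool --pt "70 0 0 -0.02 0 0 0" --pt "70 0 0 -0.02 0 0 0" --pt "70 0 0 0 0 0 0" --pt "70 0.04 -0.004 0 0 0 0" --pt "60 0.045 -0.005 0 0 0 0" --pt "50 0.04 -0.004 0 0 0 0" --pt "45 0 0 0 0 0 0.049" --pt "45 0 0 0 0 0 0"

```text
time_s: 12.45
ee_pos: [0.5406, 0.0096, 0.0444]
eef_rot: [-3.142, 0.0, 2.846]
force: [-0.2, 0.0, 0.1]
grip_width: 0.0425
grip_force: 0.0
```

```bash
python3 - <<'E'
from h import *
C=np.array([.5918,.0041]);y=-.183
R=np.array([[np.cos(y),-np.sin(y)],[np.sin(y),np.cos(y)]])
c=cam("side");P=pts(c);save(c,"side3.png")
w=(P[...,:2]-C)@R
m=(np.abs(w[...,0])<.132)&(w[...,0]<.03)&(np.abs(w[...,1])<.055)&(P[...,2]>.0085)&(P[...,2]<.02)
m=cv2.morphologyEx(m.astype(np.uint8),cv2.MORPH_OPEN,np.ones((2,2)))
k,l,s,ce=cv2.connectedComponentsWithStats(m)
for i in range(1,k):
    if s[i,4]>20: q=P[l==i]; print("sp",s[i].tolist(),q.mean(0).round(4),cv2.minAreaRect((q[:,:2]*1000).astype(np.float32)))
m=near(P,(.664,-.009),.05,.054,.08); print("seal",m.sum(),[np.round(v,1) for v in cv2.minEnclosingCircle((P[m][:,:2]*1000).astype(np.float32))],P[m][:,2].mean())
cv2.imwrite("pics/s3.png",cv2.resize(c["pixels"][190:340,225:405],None,fx=4,fy=4)[:,:,::-1])
E
python3 tip.py; python3 rel.py .540 .0095 .02 2.846
```

```text
sp [266, 267, 62, 23, 440] [0.5409 0.0087 0.0113] ((541.4799194335938, 10.018638610839844), (28.910146713256836, 138.51417541503906), 74.30538177490234)
seal 270 [array([665.6, -10.2]), np.float64(23.7)] 0.06234422491815371
[0.54082786 0.0095532  0.04429514] 0.04256721054964521 [-0.21705734 -0.30635572 -0.18223904]
[268, 175, 56, 72, 2157] low z [0.183, 0.183, 0.183, 0.183, 0.184, 0.185, 0.185, 0.186, 0.187, 0.187, 0.187, 0.187] lowest pts [[0.536, 0.087, 0.183], [0.5, -0.023, 0.183], [0.532, 0.088, 0.183], [0.534, 0.087, 0.183]]
[288, 249, 31, 19, 240] low z [0.09, 0.09, 0.091, 0.092, 0.093, 0.094, 0.094, 0.094, 0.095, 0.096, 0.096, 0.096] lowest pts [[0.526, -0.017, 0.09], [0.539, -0.023, 0.09], [0.529, -0.02, 0.091], [0.527, -0.019, 0.092]]
t 12.55 pos [0.5409 0.0095 0.0442] rot [-3.142 -0.     2.847] q6 -1.33 F [-0.  -0.2  0.1] w 0.0425 0.0
shift now-axes mm [ 0.9 -0.3 24.2] shift after turn [ 0.9 -0.3 24.2] turn [-0.    -0.     0.001]
```

View pics/s3.png

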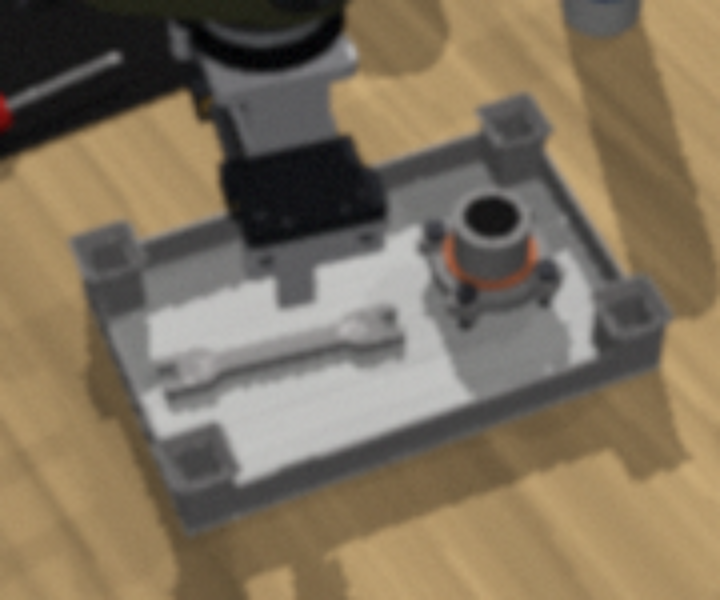

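The picture shows the seal upright in the +x half at (490,260), and the whole spanner lying clear, about (160,375) to (400,325). The spanner is on the floor beneath the gripper.

Emit:
servo_tool --pt "45 0 0.001 0.02 0 0 -0.02" --pt "45 0 0 0.025 0 0 0" --pt "45 0 0 0.02 0 0 0" --pt "45 0 0 0.008 0 0 0" --pt "45 0 0 0.003 0 0 0" --pt "45 0 0 0 0 0 0" --pt "45 0 0 0 0 0 0" --pt "45 0 0 0 0 0 0"

```text
time_s: 13.55
ee_pos: [0.5413, 0.0105, -0.0312]
eef_rot: [3.141, 0.001, 2.866]
force: [-0.3, -0.3, 0.4]
grip_width: 0.0423
grip_force: 0.0
```

```bash
python3 - <<'E'
from h import *
o=ctrl.get_obs(); print(o["ee_pos"],o["force"])
c=cam("side");P=pts(c)
for v in range(250,292,2): print(v,[P[v,u].round(3).tolist()[1:] for u in range(288,306,4)])
E
```

```text
[ 0.5412872   0.01052446 -0.0312101 ] [-0.2932088  -0.3079716   0.38220675]
250 [[-0.015, 0.151], [-0.026, 0.16], [-0.027, 0.156], [-0.029, 0.153], [-0.031, 0.149]]
252 [[-0.016, 0.146], [-0.024, 0.152], [-0.029, 0.152], [-0.029, 0.146], [-0.034, 0.147]]
254 [[-0.016, 0.14], [-0.026, 0.148], [-0.031, 0.149], [-0.033, 0.145], [-0.037, 0.145]]
256 [[-0.01, 0.127], [-0.033, 0.151], [-0.034, 0.147], [-0.038, 0.147], [-0.044, 0.149]]
258 [[-0.016, 0.129], [-0.034, 0.147], [-0.039, 0.149], [-0.042, 0.147], [-0.048, 0.149]]
260 [[-0.02, 0.128], [-0.039, 0.148], [-0.044, 0.15], [-0.048, 0.149], [-0.054, 0.151]]
262 [[-0.023, 0.126], [-0.042, 0.147], [-0.046, 0.146], [-0.052, 0.148], [-0.056, 0.148]]
264 [[-0.043, 0.148], [-0.047, 0.148], [-0.051, 0.146], [-0.054, 0.146], [-0.06, 0.148]]
266 [[-0.047, 0.147], [-0.049, 0.145], [-0.056, 0.148], [-0.06, 0.148], [-0.065, 0.148]]
268 [[-0.052, 0.149], [-0.056, 0.148], [-0.058, 0.144], [-0.063, 0.146], [-0.067, 0.146]]
270 [[-0.05, 0.14], [-0.061, 0.149], [-0.062, 0.145], [nan, nan], [-0.072, 0.147]]
272 [[0.039, 0.004], [-0.062, 0.145], [-0.068, 0.148], [-0.071, 0.146], [nan, nan]]
274 [[0.032, 0.007], [-0.067, 0.146], [-0.07, 0.145], [-0.072, 0.141], [-0.071, 0.134]]
276 [[0.022, 0.015], [-0.066, 0.139], [-0.068, 0.135], [-0.071, 0.133], [-0.068, 0.122]]
278 [[0.019, 0.013], [-0.065, 0.131], [-0.061, 0.118], [-0.063, 0.115], [-0.066, 0.113]]
280 [[0.012, 0.016], [-0.06, 0.117], [-0.062, 0.114], [-0.065, 0.112], [-0.066, 0.107]]
282 [[0.012, 0.009], [-0.059, 0.11], [-0.062, 0.107], [-0.023, 0.04], [-0.022, 0.031]]
284 [[0.008, 0.008], [0.005, 0.004], [-0.012, 0.023], [-0.022, 0.031], [-0.023, 0.026]]
286 [[0.004, 0.006], [0.0, 0.004], [-0.005, 0.005], [-0.022, 0.024], [-0.026, 0.023]]
288 [[-0.0, 0.006], [-0.003, 0.003], [-0.01, 0.006], [-0.015, 0.006], [-0.022, 0.008]]
290 [[-0.005, 0.006], [-0.008, 0.003], [-0.015, 0.007], [-0.02, 0.007], [-0.024, 0.006]]
```

Emit:
servo_tool --pt "45 0 0 0.004 0 0 0" --pt "45 0 0 0.003 0 0 0" --pt "45 0 0 0.001 0 0 0" --pt "45 0 0 0.001 0 0 0" --pt "45 0 0 0 0 0 0" --pt "45 0 0 0 0 0 0" --pt "45 0 0 0 0 0 0" --pt "45 0 0 0 0 0 0"

```text
time_s: 14.6
ee_pos: [0.542, 0.0105, -0.034]
eef_rot: [3.141, 0.002, 2.866]
force: [-40.3, -0.3, 93.7]
grip_width: 0.0426
grip_force: 46.8
```

```bash
python3 - <<'E'
from h import *
o=ctrl.get_obs(); print(o["ee_pos"],o["force"])
c=cam("side");P=pts(c)
for v in range(280,296,1): print(v,[P[v,u].round(3).tolist()[1:] for u in range(292,310,3)])
E
```

```text
[ 0.5420338   0.01046971 -0.03399526] [-40.34171678  -0.27000237  93.65199226]
280 [[-0.06, 0.118], [-0.062, 0.115], [-0.063, 0.112], [-0.063, 0.107], [-0.066, 0.106], [-0.07, 0.107]]
281 [[-0.062, 0.117], [-0.061, 0.111], [-0.064, 0.11], [-0.065, 0.106], [-0.064, 0.1], [-0.008, 0.008]]
282 [[-0.061, 0.112], [-0.059, 0.104], [-0.063, 0.105], [-0.064, 0.101], [-0.023, 0.032], [-0.009, 0.005]]
283 [[-0.058, 0.104], [0.002, 0.006], [-0.02, 0.036], [-0.022, 0.033], [-0.024, 0.031], [-0.012, 0.006]]
284 [[-0.059, 0.103], [0.003, 0.002], [-0.02, 0.032], [-0.024, 0.032], [-0.025, 0.029], [-0.014, 0.006]]
285 [[0.002, 0.006], [-0.004, 0.009], [-0.021, 0.03], [-0.022, 0.027], [-0.023, 0.022], [-0.016, 0.004]]
286 [[-0.0, 0.005], [-0.004, 0.006], [-0.02, 0.025], [-0.022, 0.022], [-0.024, 0.02], [-0.018, 0.004]]
287 [[-0.002, 0.004], [-0.007, 0.006], [-0.021, 0.023], [-0.022, 0.018], [-0.025, 0.017], [-0.023, 0.008]]
288 [[-0.006, 0.007], [-0.009, 0.005], [-0.021, 0.02], [-0.023, 0.017], [-0.02, 0.006], [-0.022, 0.004]]
289 [[-0.008, 0.007], [-0.01, 0.005], [-0.021, 0.016], [-0.018, 0.005], [-0.024, 0.009], [-0.027, 0.008]]
290 [[-0.009, 0.004], [-0.013, 0.005], [-0.016, 0.003], [-0.021, 0.006], [-0.025, 0.007], [-0.027, 0.004]]
291 [[-0.012, 0.006], [-0.015, 0.004], [-0.019, 0.005], [-0.023, 0.006], [-0.026, 0.005], [-0.028, 0.002]]
292 [[-0.014, 0.005], [-0.018, 0.005], [-0.021, 0.005], [-0.024, 0.003], [-0.029, 0.005], [-0.032, 0.006]]
293 [[-0.016, 0.005], [-0.019, 0.004], [-0.024, 0.005], [-0.029, 0.008], [-0.03, 0.005], [-0.035, 0.005]]
294 [[-0.018, 0.004], [-0.023, 0.006], [-0.027, 0.007], [-0.028, 0.003], [-0.031, 0.002], [-0.036, 0.004]]
295 [[-0.022, 0.007], [-0.024, 0.005], [-0.028, 0.005], [-0.029, 0.001], [-0.034, 0.002], [-0.037, 0.002]]
```

Contact at reported z = -0.034 means the tips are on the tray floor. The height offset is about 38 mm, so I'm backing off at once.

Emit:
servo_tool --pt "45 0 0 -0.005 0 0 0" --pt "45 0 0 -0.003 0 0 0" --pt "45 0 0 0 0 0 0" --pt "45 0 0 0 0 0 0" --pt "45 0 0 0 0 0 0" --pt "45 0 0 0 0 0 0" --pt "45 0 0 0 0 0 0" --pt "45 0 0 0 0 0 0" --force 30

```text
time_s: 15.65
ee_pos: [0.541, 0.0105, -0.0327]
eef_rot: [-3.142, -0.0, 2.866]
force: [-0.2, -0.3, 0.8]
grip_width: 0.042
grip_force: 0.0
```

Emit:
servo_tool --pt "5 0 0 0 0 0 0" --pt "5 0 0 0 0 0 0" --pt "5 0 0 0 0 0 0" --pt "5 0 0 0 0 0 0" --pt "5 0 0 0 0 0 0" --pt "5 0 0 -0.003 0 0 0" --pt "5 0 0 -0.007 0 0 0" --pt "5 0 0 0 0 0 0" --force 35

```text
time_s: 16.65
ee_pos: [0.5414, 0.0105, -0.0219]
eef_rot: [3.141, 0.001, 2.866]
force: [0.2, 0.5, -1.0]
grip_width: 0.0132
grip_force: 35.0
```

Emit:
servo_tool --pt "5 0 0 -0.025 0 0 0" --pt "5 0 0 -0.03 0 0 0" --pt "5 0 0 -0.025 0 0 0" --pt "5 0.015 0.034 0 0 0 0" --pt "5 0.02 0.046 0 0 0 0" --pt "5 0.02 0.046 0 0 0 0" --pt "5 0.02 0.046 0 0 0 0" --pt "5 0.02 0.046 0 0 0 0"

```text
time_s: 17.65
ee_pos: [0.5085, 0.2477, 0.0574]
eef_rot: [3.142, 0.0, 2.866]
force: [0.9, -0.9, -1.2]
grip_width: 0.0131
grip_force: 35.0
```

```bash
python3 rel.py .495 .3456 -.02 2.866
```

```text
t 17.65 pos [0.5085 0.2477 0.0574] rot [3.142 0.    2.866] q6 -0.91 F [ 0.9 -0.9 -1.2] w 0.0131 35.0
shift now-axes mm [39.7 90.5 77.4] shift after turn [39.6 90.5 77.4] turn [ 0.  0. -0.]
```

Emit:
servo_tool --pt "5 0.02 0.045 0 0 0 0" --pt "5 0.02 0.045 0 0 0 0" --pt "5 0 0 0.02 0 0 0" --pt "5 0 0 0.025 0 0 0" --pt "5 0 0 0.025 0 0 0" --pt "5 0 0 0.012 0 0 0" --pt "5 0 0 0.004 0 0 0" --pt "5 0 0 0 0 0 0"

```text
time_s: 18.65
ee_pos: [0.4953, 0.3438, -0.0281]
eef_rot: [3.141, 0.001, 2.866]
force: [-0.1, 0.6, -0.8]
grip_width: 0.0135
grip_force: 35.0
```

Emit:
servo_tool --pt "5 0 0 0.001 0 0 0" --pt "5 0 0 0.001 0 0 0" --pt "5 0 0 0.001 0 0 0" --pt "5 0 0 0 0 0 0" --pt "5 0 0 0 0 0 0" --pt "5 0 0 0 0 0 0" --pt "5 0 0 0 0 0 0" --pt "5 0 0 0 0 0 0"

```text
time_s: 19.65
ee_pos: [0.495, 0.3436, -0.0316]
eef_rot: [-3.142, 0.0, 2.866]
force: [-0.3, -0.5, -1.5]
grip_width: 0.0137
grip_force: 35.0
```

Emit:
servo_tool --pt "5 0 0 0.001 0 0 0" --pt "5 0 0 0.0005 0 0 0" --pt "5 0 0 0 0 0 0" --pt "40 0 0 0 0 0 0" --pt "40 0 0 0 0 0 0" --pt "40 0 0 -0.001 0 0 0" --pt "40 0 0 -0.001 0 0 0" --pt "40 0 0 -0.01 0 0 0"

```text
time_s: 20.65
ee_pos: [0.4947, 0.3434, -0.0212]
eef_rot: [-3.141, -0.001, 2.866]
force: [0.6, -0.6, 1.1]
grip_width: 0.0378
grip_force: 0.0
```

```bash
python3 rel.py .4843 -.3669 .2 2.8766
```

```text
t 20.65 pos [ 0.4947  0.3434 -0.0212] rot [-3.141e+00 -1.000e-03  2.866e+00] q6 -0.75 F [ 0.6 -0.6  1.1] w 0.0378 0.0
shift now-axes mm [-183.3 -686.5 -220.8] shift after turn [-176.  -688.3 -221.2] turn [-0.001 -0.001 -0.011]
```

Emit:
servo_tool --pt "40 0 0 -0.04 0 0 0" --pt "60 0 0 -0.06 0 0 -0.011" --pt "60 0 0 -0.06 0 0 0" --pt "60 0 0 -0.055 0 0 0" --pt "60 -0.0147 -0.0574 0 0 0 0" --pt "60 -0.0147 -0.0574 0 0 0 0" --pt "60 -0.0147 -0.0574 0 0 0 0" --pt "60 -0.0147 -0.0574 0 0 0 0"

```text
time_s: 21.65
ee_pos: [0.4913, 0.1049, 0.1947]
eef_rot: [3.141, 0.001, 2.877]
force: [-0.1, -0.3, 0.8]
grip_width: 0.0568
grip_force: 0.0
```

Emit:
servo_tool --pt "60 -0.0147 -0.0574 0 0 0 0" --pt "60 -0.0147 -0.0574 0 0 0 0" --pt "60 -0.0147 -0.0574 0 0 0 0" --pt "60 -0.0147 -0.0574 0 0 0 0" --pt "60 -0.0147 -0.0574 0 0 0 0" --pt "60 -0.0147 -0.0574 0 0 0 0" --pt "60 -0.0147 -0.0574 0 0 0 0" --pt "60 0 0 0 0 0 0"

```text
time_s: 22.65
ee_pos: [0.4849, -0.3111, 0.1938]
eef_rot: [-3.141, -0.0, 2.873]
force: [-0.2, 0.4, -0.1]
grip_width: 0.0564
grip_force: 0.0
```

```bash
python3 rel.py .4843 -.3669 .108 2.8766; python3 - <<'E'
from h import *
c=cam("top");P=pts(c);save(c,"top4.png")
px=c["pixels"].astype(int); m=near(P,(.49,.34),.3,-.01,.03)
b=m&(px.max(-1)<45); r=m&(px[...,0]>90)&(px[...,1]<60); g=near(P,(.495,.345),.085,.001,.02)&(px.min(-1)>70)
for n,k in(("r",r),("sp",g)): print(n,k.sum(),[np.round(v,1) for v in cv2.minAreaRect((P[k][:,:2]*1000).astype(np.float32))],P[k][:,2].mean())
cv2.imwrite("pics/t4.png",cv2.resize(px[160:360,100:400].astype(np.uint8),None,fx=2.5,fy=2.5)[:,:,::-1])
E
```

```text
t 22.65 pos [ 0.4849 -0.3111  0.1938] rot [-3.141 -0.     2.873] q6 -1.94 F [-0.2  0.4 -0.1] w 0.0564 0.0
shift now-axes mm [-14.3 -53.9  85.8] shift after turn [-14.1 -54.   85.8] turn [-0.    -0.    -0.004]
r 231 [array([450.8, 263.9]), array([80.6, 25.6]), np.float64(0.1)] 0.02519064064641776
sp 403 [array([481.5, 314.8]), array([ 95.4, 138.8]), np.float64(73.7)] 0.011456133383659943
```

View pics/t4.png

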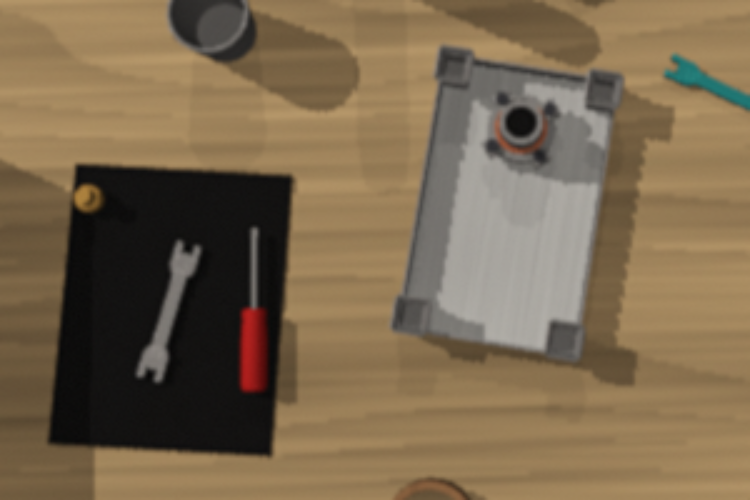

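The picture shows the spanner lying alone in the middle of the mat at about (170,310). The screwdriver (255,310) and fitting (88,198) are untouched, and the seal stands upright at (520,123).

Emit:
servo_tool --pt "60 -0.007 -0.027 0 0 0 -0.004" --pt "60 -0.007 -0.027 0 0 0 0" --pt "60 0 0 0 0 0 0" --pt "50 0 0 0.03 0 0 0" --pt "50 0 0 0.03 0 0 0" --pt "50 0 0 0.02 0 0 0" --pt "50 0 0 0.006 0 0 0" --pt "50 0 0 0 0 0 0" --force 60

```text
time_s: 23.7
ee_pos: [0.4857, -0.3631, 0.1086]
eef_rot: [-3.141, 0.0, 2.882]
force: [-0.4, -0.2, 1.0]
grip_width: 0.0471
grip_force: 0.0
```

Emit:
servo_tool --pt "5 0 0 0 0 0 0" --pt "5 0 0 0 0 0 0" --pt "5 0 0 0 0 0 0" --pt "5 0 0 0 0 0 0" --pt "5 0 0 0 0 0 0" --pt "5 0 0 0 0 0 0" --pt "5 0 0 0 0 0 0" --pt "5 0 0 0 0 0 0" --force 60

```text
time_s: 24.7
ee_pos: [0.4853, -0.364, 0.108]
eef_rot: [-3.141, 0.0, 2.881]
force: [-0.6, -5.2, 2.6]
grip_width: 0.0135
grip_force: 60.0
```

Emit:
servo_tool --pt "5 0 0 -0.003 0 0 0" --pt "5 0 0 -0.007 0 0 0" --pt "5 0 0 -0.012 0 0 0" --pt "5 0 0 -0.02 0 0 0" --pt "5 0 0 -0.025 0 0 0" --pt "5 0 0 -0.025 0 0 0" --pt "5 0 0 -0.01 0 0 0" --pt "5 0 0 0 0 0 0"

```text
time_s: 25.7
ee_pos: [0.4854, -0.3638, 0.2101]
eef_rot: [-3.141, 0.001, 2.881]
force: [-0.3, 0.0, -8.3]
grip_width: 0.0135
grip_force: 60.0
```

```bash
python3 rel.py .5921 .0083 .21 2.9634
```

```text
t 25.7 pos [ 0.4854 -0.3638  0.2101] rot [-3.141e+00  1.000e-03  2.881e+00] q6 -2.01 F [-0.3  0.  -8.3] w 0.0135 60.0
shift now-axes mm [ -7.2 387.    0. ] shift after turn [-3.910e+01  3.851e+02  1.000e-01] turn [-0.     0.001 -0.083]
```

Emit:
servo_tool --pt "5 0 0.015 0 0 0 0" --pt "5 -0.001 0.03 0 0 0 0" --pt "5 -0.001 0.045 0 0 0 0" --pt "5 -0.001 0.055 0 0 0 0" --pt "5 -0.001 0.055 0 0 0 0" --pt "5 -0.001 0.055 0 0 0 0" --pt "5 -0.001 0.05 0 0 0 0" --pt "5 -0.001 0.04 0 0 0 0"

```text
time_s: 26.7
ee_pos: [0.5807, -0.0294, 0.2089]
eef_rot: [3.142, -0.001, 2.882]
force: [0.5, -0.4, -8.8]
grip_width: 0.0138
grip_force: 60.0
```

Emit:
servo_tool --pt "5 0 0.025 0 0 0 0" --pt "5 0 0.012 0 0 0 0" --pt "5 0 0.005 0 0 0 0" --pt "5 0 0 0 0 0 -0.02" --pt "5 0 0 0 0 0 -0.03" --pt "5 0 0 0 0 0 -0.023" --pt "5 0 0 0 0 0 -0.01" --pt "5 0 0 0 0 0 0"

```text
time_s: 27.7
ee_pos: [0.5918, 0.0081, 0.2098]
eef_rot: [-3.142, 0.0, 2.964]
force: [0.1, -0.7, -8.5]
grip_width: 0.0134
grip_force: 60.0
```

```bash
cat > cmp.py <<'E'
from h import *
import sys
zu=float(sys.argv[1]); o=ctrl.get_obs(); print("t",o["time_s"],o["ee_pos"].round(4),o["eef_rot"].round(4),"F",o["force"].round(1),"M",o["moment"].round(2))
for n in("top","side"):
    c=cam(n);P=pts(c);save(c,n+sys.argv[2]+".png")
    print(n); 
    try: fitframe(P,o["ee_pos"][:2]+np.array([-.001,-.003]),o["eef_rot"][2]-np.pi,zu,.008)
    except Exception as e: print(e)
    for sx in(-1,1):
        for sy in(-1,1):
            g=np.array([.591,.0055])+np.array([[.983,.182],[-.182,.983]])@[sx*.125,sy*.075]
            m=near(P,g,.03,zu-.015,zu+.02); 
            if m.sum(): print("   z",sx,sy,m.sum(),np.percentile(P[m][:,2],[5,50,95]).round(4))
E
python3 cmp.py .2445 5; python3 rel.py .5921 .0083 .21 2.9634
```

```text
t 27.7 [0.5918 0.0081 0.2098] [-3.1416  0.      2.9637] F [ 0.1 -0.7 -8.5] M [ 0.03 -0.01 -0.04]
top
  cup -1 -1 24 [0.4635 0.0239] [0.019  0.0069]
  cup -1 1 123 [0.4551 0.1956] [0.0359 0.023 ]
  cup 1 -1 201 [0.705  0.0381] [0.0357 0.0359]
  cup 1 1 190 [0.705  0.1881] [0.0362 0.0358]
 centre [0.5927 0.0067] yaw -0.1607 res mm [[3.1, -11.2], [1.3, 11.3], [-3.5, 0.2], [-0.9, -0.3]]
   z -1 -1 27 [0.232  0.2453 0.248 ]
   z -1 1 133 [0.2356 0.2426 0.248 ]
   z 1 -1 219 [0.2356 0.2437 0.2478]
   z 1 1 217 [0.2335 0.2421 0.2471]
side
  cup -1 -1 263 [0.457  0.0366] [0.0361 0.0357]
  cup -1 1 204 [0.4565 0.1857] [0.0356 0.0362]
  cup 1 -1 230 [0.7069 0.0363] [0.0363 0.0356]
  cup 1 1 148 [0.7088 0.186 ] [0.0306 0.0381]
 centre [0.5928 0.0064] yaw -0.1791 res mm [[-0.2, 0.3], [-1.0, -0.5], [-0.3, 0.4], [1.4, -0.2]]
   z -1 -1 330 [0.2318 0.2425 0.2474]
   z -1 1 287 [0.2308 0.241  0.2467]
   z 1 -1 306 [0.2308 0.2414 0.2475]
   z 1 1 215 [0.231  0.2403 0.2463]
t 27.8 pos [0.5918 0.0082 0.2099] rot [3.142 0.    2.964] q6 -1.44 F [-0.1 -0.6 -8.6] w 0.0135 60.0
shift now-axes mm [-0.2  0.1 -0.1] shift after turn [-0.2  0.1 -0.1] turn [0. 0. 0.]
```

Emit:
servo_tool --pt "5 0 -0.002 0 0 0 0.004" --pt "5 0 0 0.008 0 0 0" --pt "5 0 0 0.015 0 0 0" --pt "5 0 0 0.015 0 0 0" --pt "5 0 0 0.008 0 0 0" --pt "5 0 0 0 0 0 0" --pt "5 0 0 0 0 0 0" --pt "5 0 0 0 0 0 0"

```text
time_s: 28.8
ee_pos: [0.5917, 0.0063, 0.1644]
eef_rot: [3.141, 0.001, 2.96]
force: [-0.3, -0.1, -7.0]
grip_width: 0.0138
grip_force: 60.0
```

```bash
python3 cmp.py .198 6 | grep -v "  z"
```

```text
t 28.8 [0.5917 0.0063 0.1644] [3.1415e+00 9.0000e-04 2.9598e+00] F [-0.3 -0.1 -7. ] M [ 0.03 -0.04  0.01]
top
few -1 -1 15
  cup -1 1 109 [0.4549 0.1964] [0.0353 0.0216]
  cup 1 -1 188 [0.7046 0.0387] [0.0366 0.0359]
  cup 1 1 183 [0.7046 0.1888] [0.0353 0.0357]
 centre [0.5908 0.0106] yaw -0.2044 res mm [[-0.7, 1.5], [2.0, -1.1], [-1.3, -0.4]]
side
  cup -1 -1 247 [0.4565 0.037 ] [0.0358 0.037 ]
  cup -1 1 208 [0.4566 0.1867] [0.0362 0.0368]
  cup 1 -1 220 [0.7065 0.0373] [0.0363 0.0361]
  cup 1 1 175 [0.7066 0.1865] [0.0353 0.037 ]
 centre [0.5922 0.0049] yaw -0.1817 res mm [[-0.0, 0.1], [0.0, -0.2], [0.0, 0.4], [-0.1, -0.4]]
```

Emit:
servo_tool --pt "5 0 -0.0006 0.004 0 0 0" --pt "5 0 0 0.004 0 0 0" --pt "5 0 0 0.004 0 0 0" --pt "5 0 0 0.003 0 0 0" --pt "5 0 0 0.003 0 0 0" --pt "5 0 0 0.003 0 0 0" --pt "5 0 0 0 0 0 0" --pt "5 0 0 0 0 0 0"

```text
time_s: 29.9
ee_pos: [0.5915, 0.0057, 0.143]
eef_rot: [3.142, 0.0, 2.96]
force: [-0.7, -0.4, -8.3]
grip_width: 0.0137
grip_force: 60.0
```

Free of contact so far, with the feet at about z = 0.035. Continuing down.

Emit:
servo_tool --pt "5 0 0 0.003 0 0 0" --pt "5 0 0 0.003 0 0 0" --pt "5 0 0 0.003 0 0 0" --pt "5 0 0 0.002 0 0 0" --pt "5 0 0 0.002 0 0 0" --pt "5 0 0 0.002 0 0 0" --pt "5 0 0 0 0 0 0" --pt "5 0 0 0 0 0 0"

```text
time_s: 30.9
ee_pos: [0.5915, 0.0057, 0.128]
eef_rot: [3.142, 0.0, 2.96]
force: [0.5, 0.9, -7.6]
grip_width: 0.0136
grip_force: 60.0
```

Emit:
servo_tool --pt "5 0 0 0.001 0 0 0" --pt "5 0 0 0.001 0 0 0" --pt "5 0 0 0.001 0 0 0" --pt "5 0 0 0.001 0 0 0" --pt "5 0 0 0.001 0 0 0" --pt "5 0 0 0 0 0 0" --pt "5 0 0 0 0 0 0" --pt "5 0 0 0 0 0 0"

```text
time_s: 31.9
ee_pos: [0.5914, 0.0057, 0.1229]
eef_rot: [-3.142, 0.0, 2.96]
force: [-0.4, 0.4, -7.8]
grip_width: 0.0138
grip_force: 60.0
```

Emit:
servo_tool --pt "5 0 0 0.001 0 0 0" --pt "5 0 0 0.001 0 0 0" --pt "5 0 0 0.0005 0 0 0" --pt "5 0 0 0 0 0 0" --pt "5 0 0 0 0 0 0" --pt "5 0 0 0 0 0 0" --pt "5 0 0 0 0 0 0" --pt "5 0 0 0 0 0 0"

```text
time_s: 32.9
ee_pos: [0.5914, 0.0057, 0.1204]
eef_rot: [3.142, 0.0, 2.96]
force: [0.3, -0.1, -7.4]
grip_width: 0.0133
grip_force: 60.0
```

Emit:
servo_tool --pt "5 0 0 0.0005 0 0 0" --pt "5 0 0 0.0005 0 0 0" --pt "5 0 0 0 0 0 0" --pt "5 0 0 0 0 0 0" --pt "5 0 0 0 0 0 0" --pt "5 0 0 0 0 0 0" --pt "5 0 0 0 0 0 0" --pt "5 0 0 0 0 0 0"

```text
time_s: 33.9
ee_pos: [0.5915, 0.0055, 0.1198]
eef_rot: [-3.141, 0.001, 2.96]
force: [-4.0, -1.9, 1.7]
grip_width: 0.0136
grip_force: 60.0
```

The force rose from -7.5 to +1.7 N at z = 0.1198, where "home" was expected, so the frame is seated. Releasing and rising.

Emit:
servo_tool --pt "50 0 0 0 0 0 0" --pt "50 0 0 0 0 0 0" --pt "50 0 0 0 0 0 0" --pt "50 0 0 0 0 0 0" --pt "50 0 0 -0.01 0 0 0" --pt "50 0 0 -0.03 0 0 0" --pt "50 0 0 -0.05 0 0 0" --pt "50 0 0 -0.05 0 0 0"

```text
time_s: 34.9
ee_pos: [0.5912, 0.0057, 0.2617]
eef_rot: [3.142, 0.0, 2.96]
force: [-0.3, -0.4, -0.5]
grip_width: 0.0471
grip_force: 0.0
```

Emit:
servo_tool --pt "50 0 -0.03 0 0 0 0" --pt "50 0 -0.05 0 0 0 0" --pt "50 0 -0.06 0 0 0 0" --pt "50 0 -0.06 0 0 0 0" --pt "50 0 -0.06 0 0 0 0" --pt "50 0 -0.04 0 0 0 0" --pt "50 0 0 0 0 0 0" --pt "50 0 0 0 0 0 0"

```text
time_s: 35.9
ee_pos: [0.5374, -0.2887, 0.2598]
eef_rot: [3.142, 0.0, 2.96]
force: [0.2, -0.2, -0.3]
grip_width: 0.0468
grip_force: 0.0
```

```bash
python3 - <<'E'
from h import *
o=ctrl.get_obs(); print(o["time_s"],o["ee_pos"],o["force"],o["joint_vel"].round(3))
im=[]
for n in("top","side"):
    c=cam(n);P=pts(c);print(n); fitframe(P,np.array([.591,.0055]),-.183,.154,.006)
    for sx in(-1,1):
        for sy in(-1,1):
            g=np.array([.591,.0055])+np.array([[.983,.182],[-.182,.983]])@[sx*.125,sy*.075]
            m=near(P,g,.03,.135,.175); print("   z",sx,sy,m.sum(),np.percentile(P[m][:,2],[50,90,95]).round(4))
    m=near(P,(.663,-.008),.03,.05,.085); print("seal z",m.sum(),np.median(P[m][:,2]) if m.any() else 0)
    im.append(cv2.resize(c["pixels"],(400,300)) if n=="top" else cv2.resize(c["pixels"][120:345,180:480],(400,300)))
cv2.imwrite("pics/end.png",np.hstack(im)[:,:,::-1])
E
```

```text
35.9 [ 0.53736057 -0.2886585   0.25984091] [ 0.24700403 -0.1616715  -0.2871249 ] [ 0.018 -0.006  0.005 -0.003 -0.002 -0.002]
top
  cup -1 -1 178 [0.4544 0.0379] [0.0363 0.0361]
  cup -1 1 168 [0.4543 0.188 ] [0.036  0.0363]
  cup 1 -1 159 [0.7045 0.0381] [0.0365 0.036 ]
  cup 1 1 155 [0.7045 0.188 ] [0.0359 0.0359]
 centre [0.5903 0.0057] yaw -0.1827 res mm [[-0.0, -0.0], [-0.1, 0.1], [0.1, 0.0], [0.1, -0.1]]
   z -1 -1 206 [0.1524 0.157  0.1578]
   z -1 1 206 [0.1523 0.1567 0.1576]
   z 1 -1 203 [0.1526 0.1568 0.1572]
   z 1 1 202 [0.1525 0.1561 0.1574]
seal z 115 0.06289667336613469
side
  cup -1 -1 199 [0.4562 0.036 ] [0.0362 0.0355]
  cup -1 1 161 [0.4561 0.1858] [0.036  0.0373]
few 1 -1 0
few 1 1 0
 centre [0.5916 0.0034] yaw -0.1827 res mm [[0.0, 0.1], [-0.0, -0.1]]
   z -1 -1 330 [0.1507 0.1558 0.1564]
   z -1 1 291 [0.1492 0.1558 0.1567]Traceback (most recent call last):
  File "<stdin>", line 9, in <module>
    return _quantile_unchecked(
        a, q, axis, out, overwrite_input, method, keepdims, weights)
    return _ureduce(a,
                    func=_quantile_ureduce_func,
    ...<5 lines>...
                    overwrite_input=overwrite_input,
                    method=method)
    r = func(a, **kwargs)
    result = _quantile(arr,
                       quantiles=q,
    ...<2 lines>...
                       out=out,
                       weights=wgt)
    slices_having_nans = np.isnan(arr[-1, ...])
                                  ~~~^^^^^^^^^
IndexError: index -1 is out of bounds for axis 0 with size 0
```

The top view has all four corners level, the frame centre within 1 mm of the lower frame's, and the seal top still at 0.063. I'll make one offline height comparison with the first picture, then hand in.

```bash
python3 - <<'E'
from h import *
def zs(P,c,y,z):
    R=np.array([[np.cos(y),-np.sin(y)],[np.sin(y),np.cos(y)]]); out=[]
    for sx in(-1,1):
        for sy in(-1,1):
            m=near(P,c+R@[sx*.125,sy*.075],.03,z-.019,z+.021); out.append(np.percentile(P[m][:,2],[50,90]))
    return np.array(out)
a=zs(pts(load("top")),np.array([.4835,-.3661]),-.265,.142)
c=cam("top"); b=zs(pts(c),np.array([.5903,.0057]),-.183,.154)
d=(b-a)*1e3; print("rise mm",d.round(1).tolist())
if np.abs(d-12).max()<2: print(ctrl.hand_in())
E
```

```text
rise mm [[13.0, 12.6], [11.9, 11.5], [13.2, 12.0], [13.0, 12.7]]
the job is handed in; nothing more can be done
None
```

The job is done and handed in at about 36 s: the seal was moved aside upright in the tray, the spanner is on the mat, and the upper frame is seated in all four cups. One slip: lowering to the spanner, the finger tips pressed the tray floor with about 100 N at the wrist (limit 120 N), because the reported tool height reads about 38 mm low.

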